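Present the square jar to the reader and hold the carousel

ROBOT

A 7-joint arm with a two-finger parallel gripper is mounted at the origin on the work surface. World frame = base frame: x ahead of the robot, y to its left, z up, the work surface at z = 0. Lengths are in m, angles in rad, forces in N, time in s.
With the tool pointing down it reaches from about 0.35 to 0.9 m from the base axis. Payload 8.1 kg.
Tool frame: the origin (TCP) lies on the centre line of the jaws, within the pads' length; the fingertips stand 19 mm ahead of it and the grasp point (between the pads) is the TCP (arm.tip_reach is the distance from the TCP to the fingertips, in m); z points along the fingers, y is the line along which they close (so a half turn about z gives the same grasp; the last joint's range is limited). The gripper opens to 92 mm and grips with 3 to 60 N. Pads are 19 mm wide; open, the fingers measure 130 mm over their backs; the gripper's body (75 mm by 190 mm) begins 47 mm behind the grasp point.
Start: joints at [1.244, 0.434, 0.025, 1.573, -0.012, 1.134, -0.075], TCP at [0.139, -0.609, 0.246] pointing down, gripper open.
Joint ranges: [-2.62, 2.62], [-0.44, 2.09], [-1.27, 1.32], [0.08, 2.57], [-1.32, 4.46], [0.12, 2], [-2.74, 2.74]. Speed limits (rad/s): [2.22, 2.22, 3.01, 3.01, 3.14, 3.14, 3.14].

INTERFACE

Orientations are given as a rotation vector (axis times angle).
In Python, from cell import arm gives the robot as it stands.
- The arm moves only by the tool arm_command, never from a script. Its argument "targets" is a list that holds one entry, the list of rows, each a list of 6 numbers: the shift along the tool's x, y, z in m, then the turn, a rotation vector about the tool's x, y, z in rad. A call has 1 to 10 rows; each row shifts and turns the commanded pose from where the row before left it, along the tool's axes as they then stand; what a row does not reach is not made up. A row lasts 1/8 s, in which the tool goes at most 62.5 mm and 10.7 degrees, less where a joint would pass 70% of its speed; a pose out of reach is approached as far as the arm can. A call with a gripper value outside its range is refused whole. "jaw" is the finger opening in m, from 0 to 0.0918, set as the call begins (left out, the last holds). The fingers move at their own pace and stop on an object; "newtons" is the grip in N (left out, the last holds). Time passes only in rows, so rows that do not move let the fingers close. It gives the time, the measured TCP pose, the force, the opening and the grip force at its end, in the units of the state.
- arm.observe(): the state, without advancing time (a new reading comes with each control period).
- arm.get_image(name): name is "side" or "top" or "wrist"; returns a dict with "pixels" (420x560x3 uint8, red, green, blue), "z_map" (420x560 float32, m along the optical axis (not along the pixel's ray), 0 where there is no reading), "fx", "fy", "cx", "cy" (pixels), "dist" ([k1, k2, p1, p2, k3] as OpenCV has them; the pictures are not rectified), "xyz" and "rotation" of the camera in the world; the wrist camera has in their place "T_tool_cam" (4x4, takes a point from camera to tool coordinates, whose origin is the TCP and whose axes are the flange's). Camera axes: x right, y down, z forward; pixel columns grow to the right and rows downward; lengths in m; the calibration is good to about 2 mm. A picture is of the moment at which its call begins: read the wrist's pose just before it.
- arm.sign_off(): hands the job in; it is judged then, once.
The state is a dict: "clock": time; "joints": joint angles; "dq": joint speeds; "joint_efforts": joint torques, N m; "position": TCP position; "ee_rot": TCP orientation; "force": force on the tool from outside, world axes, zero at the start; "ft_torque": the same for the moment, N m; "width": opening from 0.0 (shut) to 1.0 (fully open); "gripper_force": force on a finger pad.
Only numpy, scipy, OpenCV 4.12 (cv2) and the standard library are available. Lean on these libraries where they do the work, as an engineer would, in place of code of your own. Each camera call takes 0.05 s, during which the arm holds its last target. There are 200 camera calls.

TASK

Take the black bar handle on top of the reagent carousel and gently turn the carousel by it until the one square jar stands squarely in front of the small white reader on the carousel's stand, then hold the carousel still there for at least three seconds while the jar is read: the program finishes with the gripper still firmly gripping the handle. You may let go and grip again on the way, but do not touch the jars or the round deck, keep all four jars upright in their pockets, and leave the things lying around the carousel where they are.

Things in the scene. Friction and masses are not known exactly. Their poses are not given: they have to be found in the camera images.
- stand: fixed grey stand under the carousel; round foot 230 mm across, 20 mm high. Origin on the carousel's vertical axis, at the table surface. Its -x axis points along a tongue to the white reader (36 x 54 mm, top 85 mm above the table, from 164 to 202 mm from the axis), which looks back at the axis. Spot and yaw vary
- reader_window (a point): middle of the dark reading window on the reader's inner face, 165 mm from the carousel's axis in the stand's -x direction, 60 mm above the table
- read_point (a point): point fixed to the stand, 90 mm from the axis towards the reader, 34 mm above the table (deck level): where the middle of the square jar's underside belongs
- turntable: the carousel: turns both ways, 12 rad each way, about the vertical axis through its origin, on a light bearing (0.03 N m of friction; stays where it is left once stopped). Origin on the axis, 22 mm above the table; its x axis runs along the bar handle. A steel column 24 mm across (44 mm at the foot) carries the handle
- deck: round grey plastic deck of the carousel, fixed to the turntable (same origin and axes): 266 mm across, 12 mm thick (top 34 mm above the table), with four square pockets, 53 mm inside with walls 26 mm high, centred 90 mm from the axis on its +x, +y, -x and -y axes. A jar stands in each; which jar stands in which pocket varies
- hub_handle: black bar handle across the top of the column, fixed to the turntable: 64 mm long (its x axis), 16 mm wide (y), 32 mm high; origin in the centre of its underside, 110 mm above the table; top 142 mm above the table
- handle_grip (a point): middle of the bar handle, on the carousel's axis, 128 mm above the table: where to grip, from above, across the 16 mm width
- square_jar: THE jar to present: the only one with a square body (50 x 50 mm), white with a round black cap (34 mm), 78 mm high in all. Loose in its pocket with 1.5 mm play. Origin: centre of its underside
- round_jar_a: round white jar, 50 mm across, black cap, 78 mm high, loose in its pocket. Origin: centre of its underside
- round_jar_b: round white jar like round_jar_a, 78 mm high
- short_jar: round white jar, 50 mm across, black cap, 62 mm high, loose in its pocket. Origin: centre of its underside
- pipette: bystander: white and grey hand pipette, 230 mm long, 26 mm thick, lying along its x axis on the table
- tip_box: bystander: grey box of pipette tips, 120 x 82 mm, 55 mm high, on the table
- beaker: bystander: glass beaker, 68 mm across, 85 mm high, on the table
Things that resemble listed ones, but are neither listed nor needed, are in the scene too. What is shaped like the square_jar but green, orange or pink is not meant.

How it is judged:
On the way, in this order (a step that is already met when the one before it is completed fails the run):
1. the gripper has taken the bar handle (contact force between the fingers and hub_handle above 3 N), for 0.2 s.
2. the square jar stands in front of the reader, the carousel gripped by its handle and still for 3 s (horizontal distance between square_jar and read_point below 0.012 m and contact force between the fingers and hub_handle above 3 N and angular speed of turntable below 0.05 rad/s), for 3 s.
At the end, for the whole second after the job is handed in: square jar within 12 mm (horizontally) of the read point, fingers press the bar handle with over 3 N, carousel slower than 0.05 rad/s, all jars upright (0.15 rad) and down in their pockets (6 mm), no bystander moved 20 mm (all of step 2 and angle between each of square_jar, round_jar_a, round_jar_b, short_jar's own z axis and vertical below 0.15 rad and z of each of square_jar, round_jar_a, round_jar_b, short_jar in the frame of deck below 0.018 m and distance of each of pipette, tip_box, beaker from where it was at the start of the episode below 0.02 m); the arm keeps its last pose, push and grip.
It fails at once if the carousel is spun (over 3 rad/s) instead of gently turned (angular speed of turntable above 3 rad/s).
It fails at once if the robot touches a jar (over 2 N) (contact force between any of the fingers, the arm and square_jar above 2 N or contact force between any of the fingers, the arm and round_jar_a above 2 N or contact force between any of the fingers, the arm and round_jar_b above 2 N or contact force between any of the fingers, the arm and short_jar above 2 N).
It fails at once if the robot touches the deck (over 2 N) instead of turning by the handle (contact force between any of the fingers, the arm and deck above 2 N).
It fails at once if a jar tips over (angle between any of square_jar, round_jar_a, round_jar_b, short_jar's own z axis and vertical above 0.35 rad).
It fails at once if a bystander is pushed away (distance of any of pipette, tip_box, beaker from where it was at the start of the episode above 0.02 m).
It also fails if it takes over 54 s, if anything falls off the work surface, if the arm or the gripper's body presses on something with over 40 N, if the wrist force passes 120 N, or if a joint passes its speed limit or range.

## Working session

There is one attempt and no reset: what is moved stays moved. The work goes in short steps, Python scripts to look and compute and a tool call to move; the robot and the scene stay as the last step left them, time stands still between calls to the robot, and variables do not carry over. Pictures are saved under pics/ and viewed, at most 10 in all, crops included, and the job is handed in when it is done.

Besides the shell and the picture viewer there is one more tool, called after ">>>" as name(argument=value, ...) on one line, values as JSON. arm_command: Moves the arm, as the interface text tells. Its arguments: {"type":"object","properties":{"targets":{"type":"array","items":{"type":"array","items":{"type":"array","items":{"type":"number"}}}},"jaw":{"type":"number"},"newtons":{"type":"number"}},"required":["targets"]}

```bash
mkdir -p pics
cat > h.py <<'E'
import numpy as np,cv2
from cell import arm
from scipy.spatial.transform import Rotation as R
def pts(im,uv):
    K=np.array([[im['fx'],0,im['cx']],[0,im['fy'],im['cy']],[0,0,1]])
    n=cv2.undistortPoints(np.array(uv,float).reshape(-1,1,2),K,np.array(im['dist'],float)).reshape(-1,2)
    return np.c_[n,np.ones(len(n))]
def rot(im):
    r=np.array(im['rotation'],float)
    return r if r.shape==(3,3) else R.from_rotvec(r).as_matrix()
def atz(im,uv,z):
    d=pts(im,uv)@rot(im).T; o=np.array(im['xyz']); return o+d*((z-o[2])/d[:,2])[:,None]
def cloud(im,uv):
    uv=np.array(uv); z=im['z_map'][uv[:,1],uv[:,0]]
    return np.array(im['xyz'])+(pts(im,uv)*z[:,None])@rot(im).T
def save(im,name): cv2.imwrite('pics/'+name,cv2.cvtColor(im['pixels'],cv2.COLOR_RGB2BGR))
E
python3 - <<'E'
from h import *
import pickle
s=arm.observe(); print(s['clock'],s['position'],s['ee_rot'])
for n in('top','side'):
    im=arm.get_image(n); save(im,n+'.png'); pickle.dump(im,open(n+'.pkl','wb')); print(n,im['xyz'],im['rotation'],im['fx'])
E
```

```text
0.0 [ 0.1385338  -0.60896771  0.24496254] [-3.12046952e+00 -3.50491953e-01  4.90467409e-04]
top [ 0.31335739 -0.03246618  1.33080992] [-2.12298526  2.14239707 -0.16195982] 541.9448505981031
side [0.09328011 0.37855982 0.60500808] [-1.05475595  2.33956112 -1.0896436 ] 390.18032778858714
```

View pics/top.png

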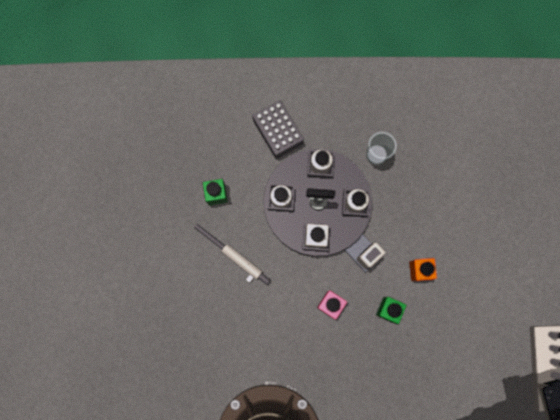

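View pics/side.png

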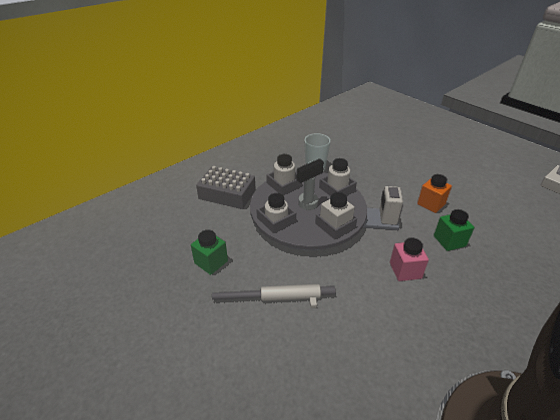

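In the top view the carousel is at about (318,202). Its jars are at (321,161), (281,197), (357,201) and (317,236), and the reader is at (372,255). The green (214,190), (393,310), orange (426,269) and pink (333,305) square jars are decoys. The white square body at (317,236) top / (337,210) side fits the description, and I'll confirm it in a crop.

Run:
```python
from h import *
import pickle
im=pickle.load(open('top.pkl','rb'))
c=cv2.cvtColor(im['pixels'][140:280,250:400],cv2.COLOR_RGB2BGR); a=cv2.resize(c,None,fx=4,fy=4,interpolation=cv2.INTER_CUBIC); 
cv2.imwrite('pics/crop.png',a)
vv,uu=np.mgrid[120:290,240:420]; uv=np.c_[uu.ravel(),vv.ravel()]
P=cloud(im,uv); ok=im['z_map'][uv[:,1],uv[:,0]]>0
P=P[ok]
d=P[(abs(P[:,2]-.034)<.006)]
c0=np.median(d,0); 
# circle fit on deck border via hull
d=d[np.hypot(*(d-c0)[:,:2].T)<.16]
(x,y),r=cv2.minEnclosingCircle(d[:,:2].astype(np.float32)); print('deck',x,y,r)
h=P[(P[:,2]>.132)&(P[:,2]<.16)]; print('handle',len(h),h.mean(0)); rr=cv2.minAreaRect(h[:,:2].astype(np.float32)); print(rr)
for n,u,z in(('reader',(372,255),.085),('sq',(317,236),.112),('a',(321,158),.112),('b',(281,195),.11),('c',(358,200),.112),('hend1',(307,193),.142),('hend2',(334,194),.142)): print(n,atz(im,[u],z)[0],cloud(im,[u])[0])
```

```text
deck 0.5667523741722107 -0.1161026880145073 0.14310617744922638
handle 211 [ 0.55856581 -0.12326029  0.14172695]
((0.5594640374183655, -0.12412528693675995), (0.06332087516784668, 0.017310021445155144), 86.14745330810547)
reader [ 0.42191921 -0.24290135  0.085     ] [ 0.42174538 -0.24256439  0.08699481]
sq [ 0.46403326 -0.11501192  0.112     ] [ 0.46387253 -0.11492387  0.1133001 ]
a [ 0.6461461  -0.12813885  0.112     ] [ 0.64758424 -0.1285523   0.10673291]
b [ 0.55990329 -0.03443365  0.11      ] [ 0.56306416 -0.03445887  0.09434846]
c [ 0.5460925  -0.21071928  0.112     ] [ 0.54583989 -0.2105258   0.11332286]
hend1 [ 0.55741412 -0.0925989   0.142     ] [ 0.55793963 -0.09272838  0.13944023]
hend2 [ 0.55454163 -0.15298263  0.142     ] [ 0.5544297  -0.1529267   0.14255173]
```

View pics/crop.png

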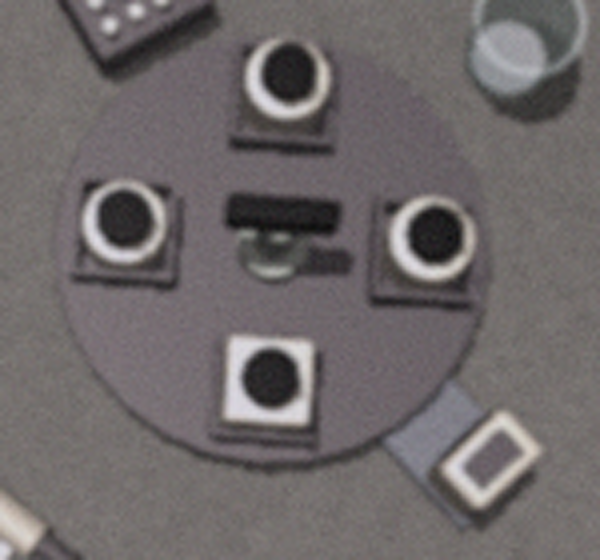

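The crop confirms it: the jar at crop (268,380) is the only white one with a square body and round black cap. The axis is near (0.556,-0.123), the handle yaw is about 87°, and the carousel needs to turn about +46° (CCW). I'm moving above the handle now.

>>> arm_command(targets=[[[0.043,-0.032,0,0,0,0],[0.043,-0.032,0,0,0,0],[0.043,-0.032,0,0,0,0],[0.043,-0.032,0,0,0,0],[0.043,-0.032,0,0,0,0],[0.043,-0.032,0,0,0,0],[0.043,-0.032,0,0,0,0],[0.043,-0.032,0,0,0,0],[0.043,-0.032,0,0,0,0],[0.043,-0.032,0,0,0,0]]], jaw=0.045)

```text
clock: 1.35
position: [0.4877, -0.2006, 0.2455]
ee_rot: [-3.122, -0.35, 0.001]
force: [-0.3, -0.5, -0.3]
width: 0.492
gripper_force: 0.0
```

>>> arm_command(targets=[[[0.043,-0.032,0,0,0,0],[0.043,-0.032,0,0,0,0],[0,0,0,0,0,-0.16],[0,0,0,0,0,-0.16],[0,0,0,0,0,-0.16],[0,0,0,0,0,-0.16],[0,0,0,0,0,-0.16],[0,0,0,0,0,-0.16],[0,0,0,0,0,-0.16],[0,0,0,0,0,-0.16]]])

```text
clock: 2.6
position: [0.5563, -0.1206, 0.2453]
ee_rot: [-2.289, -2.151, 0.001]
force: [0.9, -0.2, 0.7]
width: 0.492
gripper_force: 0.0
```

>>> arm_command(targets=[[[0,0,0,0,0,0],[0,0,0,0,0,0],[0,0,0,0,0,0]]])

```text
clock: 2.98
position: [0.5566, -0.1205, 0.2457]
ee_rot: [-2.297, -2.143, 0.0]
force: [-0.8, 0.4, 0.7]
width: 0.489
gripper_force: 0.0
```

Now one look from the wrist.

Run:
```python
from h import *
s=arm.observe(); im=arm.get_image('wrist'); save(im,'w1.png')
Rt=R.from_rotvec(s['ee_rot']).as_matrix(); T=np.eye(4);T[:3,:3]=Rt;T[:3,3]=s['position']; C=T@im['T_tool_cam']
im['xyz']=C[:3,3]; im['rotation']=C[:3,:3]
import pickle; pickle.dump(im,open('w1.pkl','wb'))
vv,uu=np.mgrid[0:420,0:560]; uv=np.c_[uu.ravel(),vv.ravel()]
uv=uv[im['z_map'][uv[:,1],uv[:,0]]>0]; P=cloud(im,uv)
m=(P[:,2]>.136)&(P[:,2]<.148)&(np.hypot(P[:,0]-.556,P[:,1]+.123)<.05)
print(C[:3,3],m.sum()); h=P[m]; print(cv2.minAreaRect(h[:,:2].astype(np.float32)),np.median(h,0),uv[m].min(0),uv[m].max(0))
print(np.degrees(np.arctan2(Rt[1,0],Rt[0,0])), s['joints'])
```

```text
[ 0.5624509  -0.04234415  0.38481169] 1669
((0.5601950883865356, -0.12433886528015137), (0.0632578432559967, 0.01584525778889656), 85.79144287109375) [ 0.5600587  -0.12201807  0.14184989] [284 181] [305 260]
86.04315341245207 [ 0.49872352  0.39903721 -0.52075538  1.67833448  0.21634427  1.12200322
 -0.15161867]
```

View pics/w1.png

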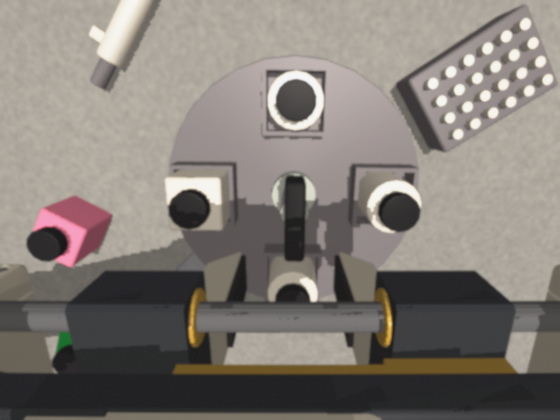

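The wrist view shows the handle bar between pixels (284,181) and (305,260), with its centre at (0.560,-0.124) and yaw 85.8°. The tool is already aligned (86.0°), with the square jar at the left (195,205). Descending and gripping.

>>> arm_command(targets=[[[-0.0033,0.0037,0,0,0,0],[0,0,0.02,0,0,0],[0,0,0.02,0,0,0],[0,0,0.02,0,0,0],[0,0,0.02,0,0,0],[0,0,0.015,0,0,0],[0,0,0.012,0,0,0],[0,0,0.009,0,0,0],[0,0,0,0,0,0],[0,0,0,0,0,0]]])

```text
clock: 4.28
position: [0.5604, -0.1241, 0.1302]
ee_rot: [2.294, 2.145, 0.001]
force: [0.1, -0.1, -0.5]
width: 0.493
gripper_force: 0.0
```

>>> arm_command(targets=[[[0,0,0,0,0,0],[0,0,0,0,0,0],[0,0,0,0,0,0],[0,0,0,0,0,0],[0,0,0,0,0,0],[0,0,0,0,0,0],[0,0,0,0,0,0],[0,0,0,0,0,0]]], jaw=0.0, newtons=20)

```text
clock: 5.28
position: [0.56, -0.124, 0.131]
ee_rot: [2.294, 2.145, -0.0]
force: [-6.0, 0.5, 12.9]
width: 0.173
gripper_force: 41.4
```

The handle is gripped (15.9 mm). Now turning gently by +45°.

>>> arm_command(targets=[[[0,0,0,0,0,-0.02],[0,0,0,0,0,-0.04],[0,0,0,0,0,-0.04],[0,0,0,0,0,-0.04],[0,0,0,0,0,-0.04],[0,0,0,0,0,-0.04],[0,0,0,0,0,-0.04],[0,0,0,0,0,-0.04],[0,0,0,0,0,-0.04],[0,0,0,0,0,-0.04]]])

```text
clock: 6.52
position: [0.5601, -0.124, 0.131]
ee_rot: [1.846, 2.541, -0.0]
force: [-6.2, 1.0, 13.2]
width: 0.174
gripper_force: 41.4
```

>>> arm_command(targets=[[[0,0,0,0,0,-0.04],[0,0,0,0,0,-0.04],[0,0,0,0,0,-0.04],[0,0,0,0,0,-0.04],[0,0,0,0,0,-0.04],[0,0,0,0,0,-0.04],[0,0,0,0,0,-0.04],[0,0,0,0,0,-0.04],[0,0,0,0,0,-0.04],[0,0,0,0,0,-0.04]]])

```text
clock: 7.78
position: [0.5602, -0.124, 0.131]
ee_rot: [1.305, 2.857, -0.0]
force: [-6.7, 0.5, 13.4]
width: 0.174
gripper_force: 41.4
```

>>> arm_command(targets=[[[0,0,0,0,0,-0.005],[0,0,0,0,0,0],[0,0,0,0,0,0],[0,0,0,0,0,0]]])

```text
clock: 8.28
position: [0.5602, -0.1239, 0.131]
ee_rot: [1.299, 2.859, -0.0]
force: [-5.7, -0.4, 13.2]
width: 0.172
gripper_force: 41.4
```

Run:
```python
from h import *
import pickle
s=arm.observe(); Rt=R.from_rotvec(s['ee_rot']).as_matrix(); print(np.degrees(np.arctan2(Rt[1,0],Rt[0,0])),s['position'],s['clock'],s['gripper_force'])
im=arm.get_image('wrist'); save(im,'w2.png')
T=np.eye(4);T[:3,:3]=Rt;T[:3,3]=s['position']; C=T@im['T_tool_cam']
im['xyz']=C[:3,3]; im['rotation']=C[:3,:3]; pickle.dump(im,open('w2.pkl','wb'))
im=arm.get_image('top'); pickle.dump(im,open('top2.pkl','wb'))
a=cv2.resize(cv2.cvtColor(im['pixels'][140:280,250:400],cv2.COLOR_RGB2BGR),None,fx=4,fy=4,interpolation=cv2.INTER_CUBIC); cv2.imwrite('pics/crop2.png',a)
```

```text
131.1270385625355 [ 0.56023673 -0.12388762  0.13096779] 8.275 41.39713056385517
```

View pics/crop2.png

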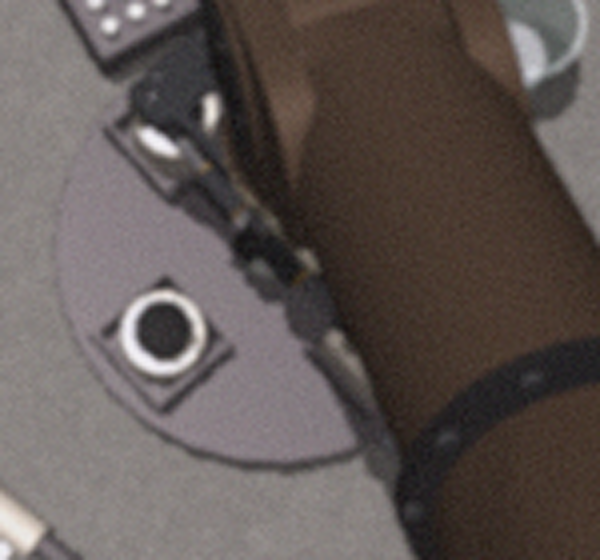

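View pics/w2.png

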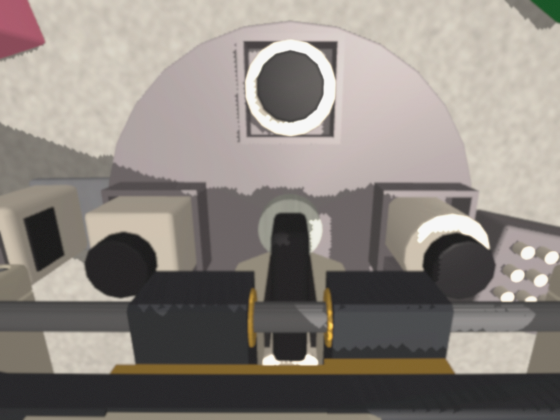

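The square jar (body at (140,230), cap at (120,265)) now stands before the reader, whose dark window is at (44,240). I'll check the angle numerically.

Run:
```python
from h import *
import pickle
im=pickle.load(open('w2.pkl','rb')); c=np.array([.5601,-.1240])
def show(n,p): d=p[:2]-c; print(n,p,np.hypot(*d),np.degrees(np.arctan2(d[1],d[0]))%360)
show('cap',atz(im,[(120,265)],.112)[0]); show('capdepth',cloud(im,[(120,265)])[0])
show('win',atz(im,[(44,240)],.06)[0])
# window face normal from depth
uv=[(u,v) for u in range(34,56) for v in range(225,255)]; P=cloud(im,uv); P=P[np.isfinite(P).all(1)]; m=P.mean(0); show('wdepth',m)
n=np.linalg.svd(P-m)[2][2]; print('normal',n,np.degrees(np.arctan2(n[1],n[0]))%180)
t=pickle.load(open('top.pkl','rb'))
vv,uu=np.mgrid[235:275,350:395]; P=cloud(t,np.c_[uu.ravel(),vv.ravel()]); P=P[(P[:,2]>.078)&(P[:,2]<.092)]
r=cv2.minAreaRect(P[:,:2].astype(np.float32)); print(r); show('reader',np.r_[r[0],.085])
```

```text
cap [ 0.49248271 -0.18008877  0.112     ] 0.08785242214377487 219.6758218363824
capdepth [ 0.49247278 -0.18016278  0.11189818] 0.08790732563293019 219.7088170840727
win [ 0.43891423 -0.23606958  0.06      ] 0.1650623564673782 222.76187888029668
wdepth [ 0.43999946 -0.23313803  0.06285991] 0.16228139414996495 222.2621210995058
normal [ 0.72733257  0.45038887 -0.51781966] 31.767189321022876
((0.42364609241485596, -0.24397091567516327), (0.034191109240055084, 0.051403578370809555), 43.53758239746094)
reader [ 0.42364609 -0.24397092  0.085     ] 0.18169394459692975 221.32208638475365
```

The reader is at about 222° and the jar at about 220.3°. I'll nudge +0.03 rad, then hold.

>>> arm_command(targets=[[[0,0,0,0,0,-0.015],[0,0,0,0,0,-0.015],[0,0,0,0,0,0],[0,0,0,0,0,0],[0,0,0,0,0,0],[0,0,0,0,0,0],[0,0,0,0,0,0],[0,0,0,0,0,0],[0,0,0,0,0,0],[0,0,0,0,0,0]]])

```text
clock: 9.62
position: [0.5603, -0.1239, 0.131]
ee_rot: [1.256, 2.879, -0.0]
force: [-5.4, -0.3, 13.3]
width: 0.173
gripper_force: 41.4
```

>>> arm_command(targets=[[[0,0,0,0,0,0],[0,0,0,0,0,0],[0,0,0,0,0,0],[0,0,0,0,0,0],[0,0,0,0,0,0],[0,0,0,0,0,0],[0,0,0,0,0,0],[0,0,0,0,0,0],[0,0,0,0,0,0],[0,0,0,0,0,0]]])

```text
clock: 10.88
position: [0.5603, -0.1239, 0.131]
ee_rot: [1.256, 2.878, -0.0]
force: [-5.9, 0.6, 14.3]
width: 0.172
gripper_force: 41.4
```

>>> arm_command(targets=[[[0,0,0,0,0,0],[0,0,0,0,0,0],[0,0,0,0,0,0],[0,0,0,0,0,0],[0,0,0,0,0,0],[0,0,0,0,0,0],[0,0,0,0,0,0],[0,0,0,0,0,0],[0,0,0,0,0,0],[0,0,0,0,0,0]]])

```text
clock: 12.12
position: [0.5603, -0.1239, 0.131]
ee_rot: [1.256, 2.879, -0.0]
force: [-5.9, 0.7, 12.5]
width: 0.173
gripper_force: 41.4
```

>>> arm_command(targets=[[[0,0,0,0,0,0],[0,0,0,0,0,0],[0,0,0,0,0,0],[0,0,0,0,0,0],[0,0,0,0,0,0],[0,0,0,0,0,0],[0,0,0,0,0,0],[0,0,0,0,0,0],[0,0,0,0,0,0],[0,0,0,0,0,0]]])

```text
clock: 13.38
position: [0.5602, -0.1239, 0.131]
ee_rot: [1.256, 2.879, -0.0]
force: [-6.2, 0.5, 13.4]
width: 0.173
gripper_force: 41.4
```

```bash
python3 -c "
from cell import arm
s=arm.observe();print(s['clock'],s['ee_rot'],s['gripper_force'],abs(s['dq']).max())
print(arm.sign_off())"
```

```text
13.375 [ 1.25620963e+00  2.87857775e+00 -3.86731472e-04] 41.393209705129266 0.0015657942223530035
the job is handed in; nothing more can be done
None
```

I turned the carousel about 47° by its handle, which brought the white square jar in front of the reader (within about 1° by my measurements), held it still for over 3 s, and handed the job in at 13.4 s with the handle still gripped; no verdict was returned.

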